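# Stack-lock an empty tote on the loaded one and nest the spare in it

## Robot

A 7-joint arm with a two-finger parallel gripper is mounted at the origin on a cart in front of the work surface, level with it; the furniture and walls round the work are solid. World frame = base frame: x ahead of the robot, y to its left, z up, the work surface at z = 0. Lengths are in mm, angles in rad, forces in N, time in s.
With the tool pointing down it reaches from about 425 to 1025 mm from the base axis. Payload 3.6 kg.
Tool frame: the origin (TCP) lies between the finger pads; the fingertips stand 22 mm ahead of it and the grasp point (between the pads) lies 3 mm ahead of it (tip_reach is the distance from the TCP to the fingertips, in mm); z points along the fingers, y is the line along which they close (so a half turn about z gives the same grasp; the last joint's range is limited). The gripper opens to 85 mm and grips with 20 to 120 N. Pads are 22 mm wide; open, the fingers measure 114 mm over their backs; the gripper's body (76 mm by 85 mm) begins 54 mm behind the grasp point. The pads swing forward as they close: fully open they stand 13 mm farther back than shut.
Start: joints at [1.141, 0.591, 0.048, 1.609, -0.033, 0.943, -0.034], TCP at [239.591, -684.27, 220.702] pointing down, gripper open.
Joint ranges: [-2.69, 2.69], [-0.47, 2.24], [-1.27, 1.36], [0.19, 2.51], [-1.53, 4.68], [0.08, 2.07], [-3.09, 3.09]. Speed limits (rad/s): [2.57, 2.57, 3.14, 3.14, 3.14, 3.14, 3.14].

## Interface

Orientations are given as [roll, pitch, yaw] about the fixed x, y, z axes, in that order (R = Rz(yaw) Ry(pitch) Rx(roll)).
In Python, from bench import get_state, camera, camera_model, job_done, tip_reach gives the robot as it stands. The module is installed in compiled form; this text tells all that it offers.
- The arm moves only by the tool carry_out, never from a script. Its argument "series" is a list that holds one entry, the list of rows, each a list of 5 numbers: the shift along the tool's x, y, z in mm, then the turn about the tool's z in degrees, then the opening in per cent of the stroke, from 0 (shut) to 100 (fully open). In form: [[[dx, dy, dz, spin, jaw], ...]]. A call has 1 to 10 rows; each row is the pose to reach, as a shift and turn from the pose commanded when the call began, along the tool's axes at that moment; what a row does not reach only later rows make up. A row lasts 1/8 s, in which the tool goes at most 62.5 mm and 10.7 degrees, less where a joint would pass 70% of its speed; a pose out of reach is approached as far as the arm can. A call with a gripper value outside its range is refused whole. The fingers move at their own pace and stop on an object; "squeeze" is the grip in N (left out, the last holds). Time passes only in rows, so rows that repeat a pose let the fingers close. It gives the time, the measured TCP pose, the force, the opening and the grip force at its end, in the units of the state.
- get_state(): the state, without advancing time (a new reading comes with each control period).
- camera(name): name is "scene" or "side" or "wrist"; returns the picture (384x512x3 uint8, red, green, blue); there is no depth.
- camera_model(name): a dict with "K" (3x3 intrinsics, pixels), "k1" (the pictures are not rectified: a ray, as slopes to the right and down, at radius r is drawn at 1 + k1 r^2 times it, then the intrinsics apply), "R" (3x3) and "t" (3): a world point X has camera coordinates R X + t. Camera axes: x right, y down, z forward; pixel columns grow to the right and rows downward; lengths in mm; the calibration is good to about 2 mm. A picture is of the moment at which its call begins: read the wrist's pose just before it. camera_model takes no time and is no camera call; for the wrist camera it gives the pose at the moment of the call.
- job_done(): hands the job in; it is judged then, once.
The state is a dict: "time": time; "joint_pos": joint angles; "joint_vel": joint speeds; "tau": joint torques, N m; "position": TCP position; "orientation": TCP orientation; "wrist_force": force on the tool from outside, world axes, zero at the start; "wrist_torque": the same for the moment, N m; "finger_gap": finger opening in mm; "finger_force": force on a finger pad.
Only numpy, scipy, OpenCV 4.12 (cv2) and the standard library are available. Lean on these libraries where they do the work, as an engineer would, in place of code of your own. Each camera call takes 0.05 s, during which the arm holds its last target. There are 200 camera calls.

## Task

Put the three grey totes away as one pile, leaving the loaded one where it stands: first stack an empty tote on it, turned so that it sits high over the mould inserts without touching them, and slide it under the lips, bearing down on it, until it clicks fully home. Then nest the other empty tote all the way down inside the stacked one. Do it gently, leave the other things alone, and let go.

Things in the scene. Friction and masses are not known exactly. Their poses are not given: they have to be found in the camera images.
- tote_loaded_centre (a point): centre, half-way up (26 mm), of the grey plastic tote that holds two mould inserts, loose on rubber pads. x points along its length to the end with the card holder, z up. All three totes are alike: 160 mm long, 66 wide, 52 high, 0.22 kg. Rim: an unbroken upright band, top 18 mm, 66 mm wide outside, 56 inside; grip it across at mid-length. Below it the body tapers to 41 mm wide
- tote_loaded_label (a point): middle of the loaded tote's card-holder end, 80 mm along x from its centre. SAME way round, an upper tote's feet go down straight channels (2 mm play in length) and it nests: centre 18 mm above the lower tote's, directly over it. TURNED half a turn, its feet enter hook slots on the long sides and it stacks: centre 37 mm above the lower tote's, directly over it when home
- tote_loaded_slot (a point): one of four hook slots inside the rim of the loaded tote (x = -52 and +26, y = +-30 mm of its frame): middle of the slot's closed end, on its sill, 38 mm over the underside. Slots open upward only from 2 to 18 mm toward -x of this point, so feet enter with the upper tote 10 mm (+-2) short of home on the -x side; it then slides 10 mm to +x, tongues under 6 mm thick lips, to the slot ends
- tote_loaded: the loaded tote; origin under its centre, axes alike. A sprung side catch in each slot's closed end resists half-way and clicks in, the push dropping, just before home: 6 to 10 N in all, besides friction. Its own weight does not hold the tote against that: press the upper one down with about 20 N all the while, or both move along. Friction: its rubber pads 0.9, plastic on plastic 0.25
- tote_1_centre (a point): centre, half-way up, of an empty tote of the same shape; x to its card-holder end. Either empty tote may be the one stacked. Its four feet stick out low on the long sides; small spring housings stand 2 mm proud of the rim at x = -52 and +26 mm, clear of the grip
- tote_1_label (a point): middle of tote_1's card-holder end, 80 mm along x from its centre
- tote_1_foot (a point): one of the four feet of tote_1 (x = +52 and -26, y = +-29 mm of its frame): underside of its tongue, 1 mm above the tote's underside. Tongue 12 mm long, 6.5 high (slot height 8), reaching y = 30.5, notched at its tip for the catch; the shoulder behind it is 22 mm long and reaches y = 27, so there is 1 mm sideways play inside the rim (56 mm)
- tote_2_centre (a point): centre, half-way up, of the other empty tote, of the same shape; x to its card-holder end
- tote_2_label (a point): middle of tote_2's card-holder end, 80 mm along x from its centre
- tote_1: empty tote; origin under its centre, axes as above
- tote_2: empty tote; origin under its centre, axes as above
- insert_a: bright steel mould insert, 34 x 46 x 24 mm, lying in the loaded tote toward its card-holder end; its top is 27 mm over the tote's underside; origin under its centre
- insert_b: bright steel mould insert, 32 x 38 x 20 mm, lying in the other half of the loaded tote; origin under its centre
- blue_box: blue lidded box, 123 x 163 x 101 mm, at the back right; a bystander; origin under its centre
- burr_block: wooden block holding burrs, 52 x 124 x 60 mm, at the back; a bystander; origin under its centre
- compound_bar: bar of polishing compound, 39 x 89 x 32 mm, at the back; a bystander; origin under its centre
- masking_tape: roll of masking tape lying flat, 90 mm across, 24 mm high, at the back; a bystander; origin under its centre

How it is judged:
By the outcome, as a careful person would: the job done as asked, in the order asked, and still so for the second after the job is handed in, with the robot touching nothing.
It also fails if it takes over 72 s, if anything falls off the work surface, if the arm or the gripper's body presses on something with over 40 N, if the wrist force passes 120 N, or if a joint passes its speed limit or range.

## Working session

There is one attempt and no reset: what is moved stays moved. The work goes in short steps, Python scripts to look and compute and a tool call to move; the robot and the scene stay as the last step left them, time stands still between calls to the robot, and variables do not carry over. Pictures are saved under pics/ and viewed, at most 10 in all, crops included, and the job is handed in when it is done.

Besides the shell and the picture viewer there is one more tool, called after ">>>" as name([rows], argument=value, ...), one row to a line, values as JSON. carry_out: Moves the arm, as the interface text tells. Its arguments: {"type":"object","properties":{"series":{"type":"array"},"squeeze":{"type":"number"}},"required":["series"]}

```bash
mkdir -p pics
python3 - <<'E'
from bench import *
import cv2,numpy as np
s=get_state();print({k:np.round(v,3) for k,v in s.items()})
a=camera("scene");b=camera("side")
cv2.imwrite("pics/scene1.png",cv2.resize(a[:,:,::-1],(800,600),interpolation=cv2.INTER_CUBIC));cv2.imwrite("pics/side1.png",cv2.resize(b[:,:,::-1],(800,600),interpolation=cv2.INTER_CUBIC))
for n in("scene","side","wrist"):
  m=camera_model(n);print(n,m["K"],m["k1"],-np.array(m["R"]).T@m["t"],m["R"])
E
```

```text
{'time': np.float64(0.0), 'joint_pos': array([ 1.141,  0.592,  0.048,  1.61 , -0.033,  0.943, -0.034]), 'joint_vel': array([ 0.001,  0.   ,  0.   ,  0.001,  0.   ,  0.001, -0.001]), 'tau': array([-0.0000e+00, -5.4870e+01,  1.5460e+00, -1.9813e+01,  9.0000e-03,
        9.0000e-03,  0.0000e+00]), 'position': array([ 239.304, -683.449,  219.535]), 'orientation': array([-3.139,  0.   ,  0.337]), 'wrist_force': array([-0.107,  0.519,  0.167]), 'wrist_torque': array([ 0.04 , -0.024, -0.04 ]), 'finger_force': np.float64(0.0), 'finger_gap': np.float64(85.523)}
scene [[453.80407872   0.         261.08020027]
 [  0.         453.80407872 188.08499015]
 [  0.           0.           1.        ]] 0.06048791249936195 [121.28551053 535.34861137 833.58300897] [[-0.79275538 -0.60950178 -0.00681853]
 [-0.44120127  0.58149999 -0.68351972]
 [ 0.42057146 -0.53885559 -0.7299002 ]]
side [[357.83348766   0.         252.47866595]
 [  0.         357.83348766 194.36527299]
 [  0.           0.           1.        ]] -0.0863640664793753 [ 425.75504608 -690.67243421  719.7655372 ] [[ 0.97880393 -0.20478676  0.0022908 ]
 [-0.13918008 -0.67335102 -0.7261042 ]
 [ 0.15023904  0.71039481 -0.68758087]]
wrist [[270.53820119   0.         255.53109251]
 [  0.         270.53820119 192.85802684]
 [  0.           0.           1.        ]] -0.0026697556730475537 [ 320.09703291 -656.05332809  373.25260385] [[ 0.32967481 -0.94409105 -0.00257008]
 [-0.89196452 -0.31236209  0.32684739]
 [-0.30937649 -0.10546093 -0.94507364]]
```

View pics/scene1.png

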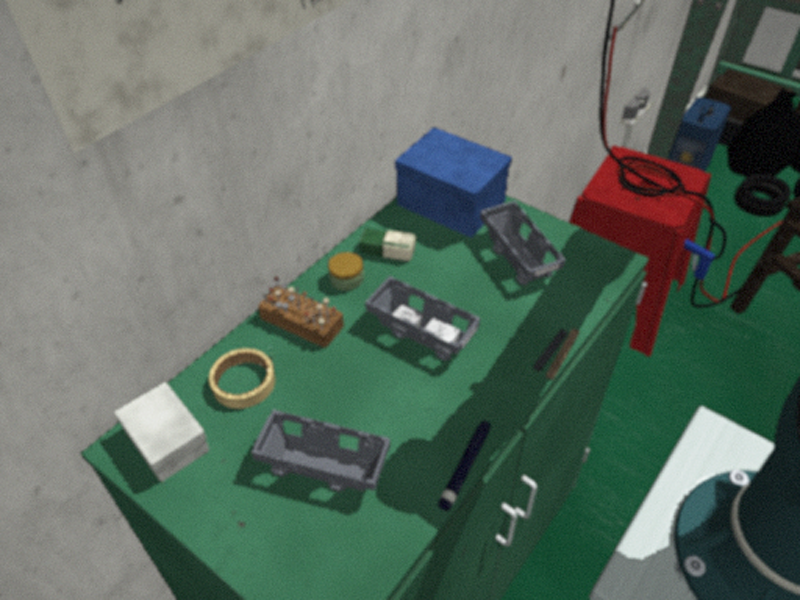

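View pics/side1.png

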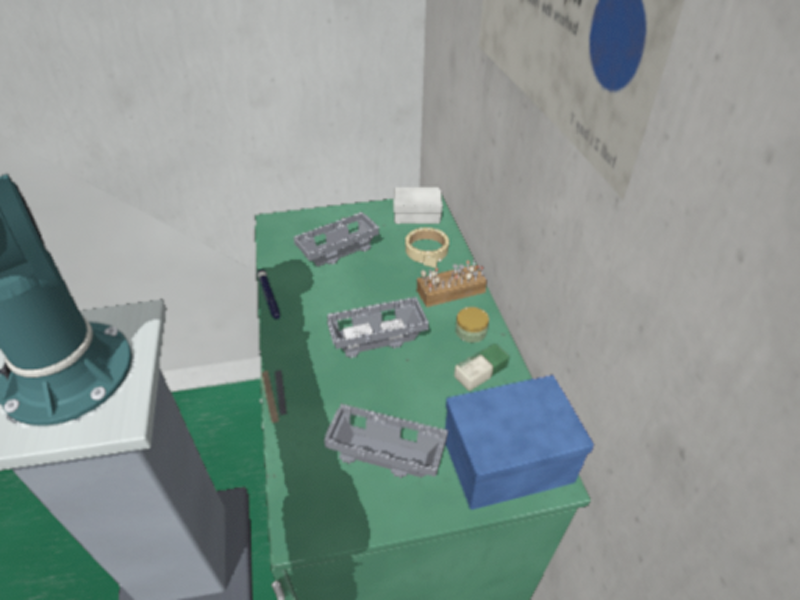

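The scene shows all three totes: left (320,450), centre with the inserts (422,318) and right (522,243). The side view has the same three at (337,238), (378,327) and (387,442). Next I'll rectify each one at rim height.

```bash
cat > h.py <<'E'
from bench import *
import cv2,numpy as np
def proj(m,X):
    c=np.asarray(X,float)@np.array(m["R"]).T+m["t"]; s=c[...,:2]/c[...,2:]
    s=s*(1+m["k1"]*(s**2).sum(-1,keepdims=True)); K=np.array(m["K"]); return s*K[0,0]+K[:2,2]
def unproj(m,uv,z):
    K=np.array(m["K"]); d=(np.asarray(uv,float)-K[:2,2])/K[0,0]; s=d.copy()
    for _ in range(20): s=d/(1+m["k1"]*(s**2).sum(-1,keepdims=True))
    r=np.concatenate([s,np.ones(s.shape[:-1]+(1,))],-1)@np.array(m["R"]); C=-np.array(m["R"]).T@m["t"]
    return C+r*((z-C[2])/r[...,2:])
def ortho(img,m,cx,cy,z,half,ppm):
    # up = +x, left = +y
    n=int(2*half*ppm); i,j=np.mgrid[0:n,0:n]
    X=np.stack([cx+half-i/ppm,cy+half-j/ppm,np.full(i.shape,z)],-1)
    p=proj(m,X).astype(np.float32); return cv2.remap(img,p[...,0],p[...,1],cv2.INTER_CUBIC)
E
python3 - <<'E'
from h import *
px={"scene":[(320,450),(422,318),(522,243)],"side":[(337,238),(378,327),(387,442)]}
C=[]
for n in px:
  c=unproj(camera_model(n),np.array(px[n])*.64,45);print(n,c.round());C.append(c)
C=np.mean(C,0);rows=[]
for n in px:
  im=camera(n);np.save(f"{n}.npy",im);m=camera_model(n)
  rows.append(np.hstack([ortho(im,m,c[0],c[1],52,120,1.1) for c in C]))
o=np.vstack(rows);cv2.imwrite("pics/o1.png",o[:,:,::-1]);print(o.shape,C)
E
```

```text
scene [[ 500.  234.   45.]
 [ 529.  -21.   45.]
 [ 497. -249.   45.]]
side [[ 499.  218.   45.]
 [ 534.  -44.   45.]
 [ 505. -267.   45.]]
(528, 792, 3) [[ 499.5389849   225.76171182   45.        ]
 [ 531.87952232  -32.19640956   45.        ]
 [ 501.14443901 -257.77249538   45.        ]]
```

View pics/o1.png

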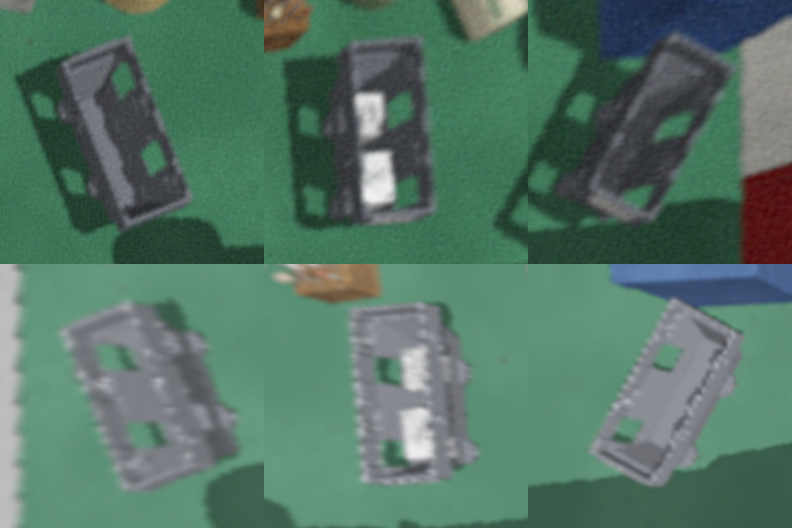

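The centre tote has the larger insert at its robot-side end (ortho 378,180), so its card holder probably faces the robot. I'll fit the rims and test the foot positions for both directions.

```bash
cat >> h.py <<'E'
from scipy.optimize import minimize
def R2(a): return np.array([[np.cos(a),-np.sin(a)],[np.sin(a),np.cos(a)]])
def tp(p,pts,z):
    q=np.asarray(pts,float)@R2(p[2]).T+p[:2]; return np.c_[q,np.full(len(q),z)]
def rect(L,W,n=40):
    t=np.linspace(-.5,.5,n); return np.r_[np.c_[t*L,0*t+W/2],np.c_[t*L,0*t-W/2],np.c_[0*t+L/2,t*W],np.c_[0*t-L/2,t*W]]
def fit(views,p0,z=52,sig=(2.5,1.2)):
    p=np.array(p0,float)
    for s in sig:
        G=[]
        for im,m in views:
            b=cv2.GaussianBlur(im.astype(np.float32),(0,0),s); g=0
            for ch in range(3): g=g+np.hypot(cv2.Sobel(b[...,ch],-1,1,0),cv2.Sobel(b[...,ch],-1,0,1))
            G.append((g/g.mean(),m))
        def f(q):
            q=q*[1,1,.01]; v=0
            for g,m in G:
                uv=proj(m,np.r_[tp(q,rect(160,66),z),tp(q,rect(150,56),z)]).astype(np.float32)
                v-=cv2.remap(g,uv[:,0],uv[:,1],cv2.INTER_LINEAR).mean()
            return v
        best=None
        for d in [(0,0,0),(6,0,0),(-6,0,0),(0,6,0),(0,-6,0),(0,0,6),(0,0,-6)]:
            r=minimize(f,p/[1,1,.01]+d,method="Nelder-Mead",options=dict(initial_simplex=p/[1,1,.01]+d+np.r_[np.zeros((1,3)),4*np.eye(3)]))
            if best is None or r.fun<best.fun: best=r
        p=best.x*[1,1,.01]
    return p,best.fun
E
python3 - <<'E'
from h import *
C=np.array([[499.5,225.8],[531.9,-32.2],[501.1,-257.8]])
corn=[[(62,62),(130,40),(190,200),(122,228)],[(86,42),(157,38),(170,213),(94,222)],[(147,33),(205,70),(127,222),(62,195)]]
V={n:(np.load(n+".npy"),camera_model(n)) for n in("scene","side")}
out=[]
rows=[]
for c,k in zip(C,corn):
  w=np.array([[c[0]+120-v/1.1,c[1]+120-u/1.1] for u,v in k]);d=w[:2].mean(0)-w[2:].mean(0)
  p0=[*w.mean(0),np.arctan2(d[1],d[0])]
  ps=[fit([V[n]],p0) for n in V];p,f=fit(list(V.values()),p0)
  print(np.round(p0,2),p.round(3),round(f,2),[(a.round(2),round(b,2)) for a,b in ps]);out.append(p)
np.save("poses.npy",out)
tiles=[]
for n in V:
  r=[]
  for p in out:
    im,m=V[n];ctr=proj(m,[[*p[:2],26]])[0];x0,y0=(ctr-48).astype(int);S=266/96
    t=cv2.resize(im[y0:y0+96,x0:x0+96],(266,266),interpolation=cv2.INTER_CUBIC).copy()
    def dr(P,col,cl=True): cv2.polylines(t,[np.int32((proj(m,P)-[x0,y0]+.5)*S)],cl,col,1)
    dr(tp(p,[(80,33),(80,-33),(-80,-33),(-80,33)],52),(255,255,0))
    for sg,col in((1,(255,0,0)),(-1,(0,255,255))):
      for fx in(52,-26):
        for sy in(1,-1): dr(tp(p,[(sg*fx-6,sy*20),(sg*fx-6,sy*30.5),(sg*fx+6,sy*30.5),(sg*fx+6,sy*20)],4),col,False)
    r.append(t)
  tiles.append(np.hstack(r))
cv2.imwrite("pics/ov.png",np.vstack(tiles)[:,:,::-1])
E
```

```text
[4.9905e+02 2.3125e+02 3.5000e-01] [4.99745e+02 2.31938e+02 3.87000e-01] -5.44 [(array([5.0002e+02, 2.3203e+02, 4.0000e-01]), np.float64(-3.06)), (array([4.962e+02, 1.756e+02, 4.600e-01]), np.float64(-3.79))]
[ 5.3485e+02 -2.7430e+01  6.0000e-02] [ 5.48241e+02 -2.59100e+01  1.18000e-01] -9.63 [(array([ 5.4453e+02, -2.7530e+01,  6.0000e-02]), np.float64(-4.37)), (array([ 5.4878e+02, -2.4190e+01,  1.8000e-01]), np.float64(-5.67))]
[ 5.0292e+02 -2.6075e+02 -4.8000e-01] [ 5.09979e+02 -2.58447e+02 -4.84000e-01] -6.57 [(array([ 5.1210e+02, -2.6171e+02, -4.8000e-01]), np.float64(-2.84)), (array([ 5.0539e+02, -2.5562e+02, -4.9000e-01]), np.float64(-3.93))]
```

View pics/ov.png

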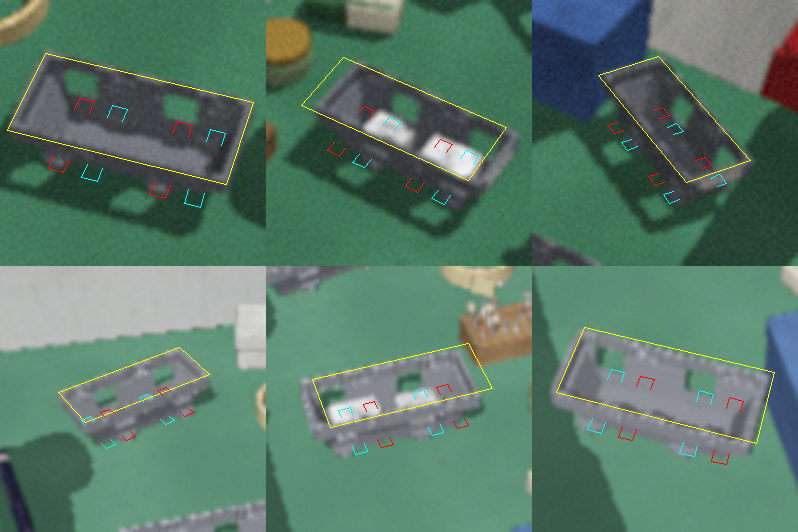

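Left tote: the fit is good and its feet match red, so its card holder is at the +X (far) end. The fits of the other two were pulled off by the inserts and shadow. I'll go above the right tote with the wrist camera.

>>> carry_out([
  [[41,-31,0,5,100],[82,-61,0,10,100],[123,-92,0,14,100],[164,-123,0,19,100],[205,-153,0,24,100],[246,-184,0,28,100],[287,-215,0,33,100],[329,-245,0,38,100],[370,-276,0,42,100],[410,-307,0,47,100]],
], squeeze=40)

```text
time: 1.45
position: [526.0, -257.5, 220.7]
orientation: [-3.142, -0.0, -0.486]
wrist_force: [0.3, -0.6, 1.0]
finger_gap: 85.7
finger_force: 0.0
```

```bash
cat >> h.py <<'E'
def maskfit(views,p0,z=52,dil=1.0):
    # maximise edge of greenness along outer rim
    out=[]
    for im,m in views:
        f=cv2.GaussianBlur(im.astype(np.float32),(0,0),dil); g=(f[...,1]-f[...,0])/(f.sum(-1)+20)
        out.append((cv2.GaussianBlur(g,(0,0),.7),m))
    def sc(q):
        q=q*[1,1,.01];v=0
        for g,m in out:
            for L,s in((5,1),(-5,-1)):
                uv=proj(m,tp(q,rect(160+L,66+L),z)).astype(np.float32); v-=s*cv2.remap(g,uv[:,0],uv[:,1],cv2.INTER_LINEAR).mean()
        return v
    best=None;p=np.array(p0)/[1,1,.01]
    for d in np.random.default_rng(0).normal(0,6,(25,3)):
        r=minimize(sc,p+d,method="Nelder-Mead",options=dict(initial_simplex=p+d+np.r_[np.zeros((1,3)),4*np.eye(3)]))
        if best is None or r.fun<best.fun: best=r
    return best.x*[1,1,.01],best.fun
def st():
    s=get_state();print("t",round(s["time"],2),"p",np.round(s["position"],1),"o",np.round(s["orientation"],4),"F",np.round(s["wrist_force"],1),"gap",round(s["finger_gap"],1),round(s["finger_force"],1));return s
E
python3 - <<'E'
from h import *
s=st();print(s["joint_pos"].round(2));m=camera_model("wrist");im=camera("wrist");np.savez("w1.npz",im=im);import pickle;pickle.dump(m,open("w1.pkl","wb"))
o=cv2.resize(im,(800,600),interpolation=cv2.INTER_CUBIC)
for c,p0 in(((255,255,0),[505,-258,-.48]),((255,0,0),[535,-27,.08])):
  p,f=maskfit([(im,m)],p0);print(p.round(3),f)
  cv2.polylines(o,[np.int32(proj(m,tp(p,[(80,33),(80,-33),(-80,-33),(-80,33)],52))*1.5625)],True,c,1)
cv2.imwrite("pics/w1.png",o[:,:,::-1])
E
```

```text
t 1.45 p [ 526.  -257.5  220.7] o [-3.1415e+00 -2.0000e-04 -4.8610e-01] F [ 0.3 -0.6  1. ] gap 85.7 0.0
[ 0.21  0.42  0.22  1.94 -0.13  0.79 -1.55]
[ 508.784 -254.653   -0.513] -0.07476657629013062
[ 5.41036e+02 -2.49220e+01  7.70000e-02] -0.03739158436655998
```

View pics/w1.png

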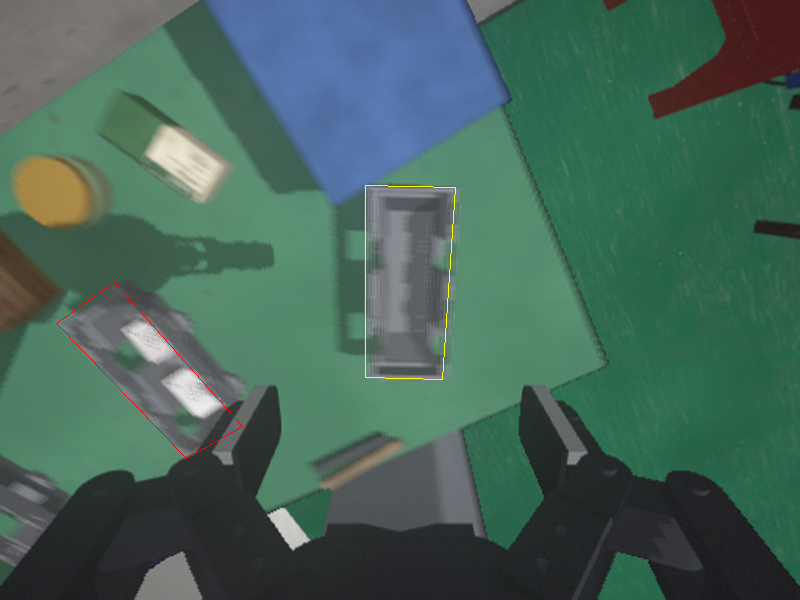

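Run:
```python
from h import *
import pickle
camera("wrist");m=camera_model("wrist");im=camera("wrist");np.savez("w2.npz",im=im);pickle.dump(m,open("w2.pkl","wb"));st()
P=[]
V={n:(np.load(n+".npy"),camera_model(n)) for n in("scene","side")}
P.append(maskfit([V["scene"]],[499.7,232,.39])[0])
for p0 in([540,-26,.08],[507,-256,-.49]):
  p,f=maskfit([(im,m)],p0);print(p.round(3),f);P.append(p)
print(P);np.save("poses.npy",P)
V["w"]=(im,m)
tiles=[]
for n in V:
  r=[]
  for p in P:
    im,m=V[n];ctr=proj(m,[[*p[:2],26]])[0];H=46 if n!="w" else 75;x0,y0=np.clip((ctr-H).astype(int),0,[511-2*H,383-2*H]);S=200/(2*H)
    t=cv2.resize(im[y0:y0+2*H,x0:x0+2*H],(200,200),interpolation=cv2.INTER_CUBIC).copy()
    def dr(P,col,cl=True): cv2.polylines(t,[np.int32((proj(m,P)-[x0,y0]+.5)*S)],cl,col,1)
    dr(tp(p,[(80,33),(80,-33),(-80,-33),(-80,33)],52),(255,255,0))
    if n!="w":
     for sg,col in((1,(255,0,0)),(-1,(0,255,255))):
      for fx in(52,-26):
        for sy in(1,-1): dr(tp(p,[(sg*fx-6,sy*20),(sg*fx-6,sy*30.5),(sg*fx+6,sy*30.5),(sg*fx+6,sy*20)],4),col,False)
    r.append(t)
  tiles.append(np.hstack(r))
cv2.imwrite("pics/ov2.png",np.vstack(tiles)[:,:,::-1])
```

```text
t 1.6 p [ 527.5 -254.8  220.4] o [-3.1399e+00  3.0000e-04 -4.7550e-01] F [-0.1 -0.4  0.6] gap 85.4 0.0
[ 5.35785e+02 -2.90850e+01  8.00000e-02] -0.05323484167456627
[ 5.05352e+02 -2.60263e+02 -5.00000e-01] -0.0974862277507782
[array([4.99905978e+02, 2.30213274e+02, 3.86587438e-01]), array([ 5.35785205e+02, -2.90851798e+01,  7.95539856e-02]), array([ 5.05351667e+02, -2.60263472e+02, -4.99839977e-01])]
```

View pics/ov2.png

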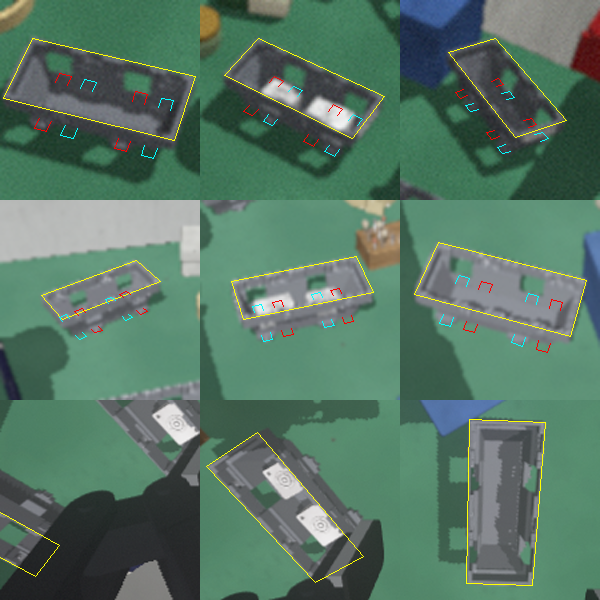

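The side view (row 2) shows both feet of the loaded and right totes on the cyan marks. Their card holders therefore point at the robot, and the left tote's points away. To get an exact pose, I'll look at the loaded tote from straight above.

>>> carry_out([
  [[-28,-28,0,-5,100],[-56,-56,0,-11,100],[-84,-83,0,-16,100],[-112,-111,0,-22,100],[-140,-139,0,-27,100],[-168,-167,0,-32.4,100],[-168,-167,0,-32.4,100],[-168,-167,0,-32.4,100],[-168,-167,0,-32.4,100]],
])

```text
time: 2.72
position: [454.4, -34.8, 220.8]
orientation: [3.141, -0.0, 0.079]
wrist_force: [0.5, -0.3, -0.4]
finger_gap: 85.5
finger_force: 0.0
```

```bash
cat >> h.py <<'E'
def look(tag,p0,z=52):
    import pickle
    s=st();m=camera_model("wrist");im=camera("wrist");cv2.imwrite(tag+".png",im[:,:,::-1]);pickle.dump(m,open(tag+".pkl","wb"))
    p,f=maskfit([(im,m)],p0,z);print(tag,p.round(4),round(f,4));return im,m,p
def show(im,m,p,z=52,half=110,ppm=2.6,extra=()):
    o=ortho(im,m,p[0],p[1],z,half,ppm).copy()
    g=lambda q:np.int32(np.c_[(p[1]+half-q[:,1])*ppm,(p[0]+half-q[:,0])*ppm])
    cv2.polylines(o,[g(tp(p,[(80,33),(80,-33),(-80,-33),(-80,33)],z))],True,(255,255,0),1)
    return o
E
python3 - <<'E'
from h import *
im,m,p=look("c1",[535.8,-29.1,.0796]);look("c2",[535.8,-29.1,.0796])
cv2.imwrite("pics/c1.png",show(im,m,p)[:,:,::-1])
E
```

```text
t 2.73 p [454.4 -34.8 220.8] o [ 3.1409e+00 -4.0000e-04  7.8700e-02] F [ 0.5 -0.3 -0.4] gap 85.5 0.0
c1 [ 5.351664e+02 -2.878820e+01  7.800000e-02] -0.1035
t 2.77 p [454.3 -34.6 220.7] o [ 3.141e+00 -3.000e-04  7.900e-02] F [ 0.1 -1.1  0.4] gap 85.8 0.0
c2 [ 5.351484e+02 -2.886700e+01  7.830000e-02] -0.1035
```

View pics/c1.png

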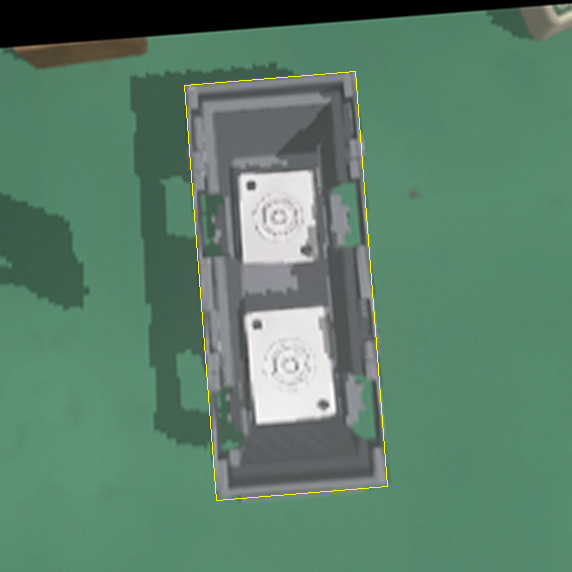

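The fit is tight. The housings at ortho (357,155) and (370,360) confirm that the loaded tote's +x points at the robot. Its pose is (535.2, -28.8), yaw 0.078 + pi. Now over the right tote with a turn.

>>> carry_out([
  [[3,23,0,-10.6,100],[7,46,0,-21.2,100],[10,69,0,-31.8,100],[13,92,0,-42.4,100],[17,115,0,-53,100],[20,138,0,-63.6,100],[23,161,0,-74.2,100],[26,184,0,-84.8,100],[30,207,0,-95.4,100],[33,229,0,-106,100]],
])

```text
time: 4.08
position: [505.5, -260.4, 220.4]
orientation: [-3.141, 0.0, 1.936]
wrist_force: [0.2, 0.8, 0.7]
finger_gap: 85.5
finger_force: 0.0
```

>>> carry_out([
  [[0,0,0,-10.2,100],[0,0,0,-20.4,100],[0,0,0,-30.6,100],[0,0,0,-40.8,100],[0,0,0,-40.8,100],[0,0,0,-40.8,100],[0,0,0,-40.8,100],[0,0,0,-40.8,100]],
])

```text
time: 5.08
position: [505.7, -258.5, 220.8]
orientation: [-3.141, 0.0, 2.644]
wrist_force: [0.1, 0.0, -0.1]
finger_gap: 85.1
finger_force: 0.0
```

```bash
cat >> h.py <<'E'
def totool(s,dw):
    a=s["orientation"][2];c,n=np.cos(a),np.sin(a);return np.round([dw[0]*c+dw[1]*n,dw[0]*n-dw[1]*c],1)
E
python3 - <<'E'
from h import *
s=st();print(s["joint_pos"].round(2))
im,m,p=look("r1",[505.3,-260.2,-.5]);im,m,p=look("r2",p)
print("tool shift",totool(s,p[:2]-s["position"][:2]),"yaw diff deg",np.degrees(p[2]+np.pi-s["orientation"][2]))
cv2.imwrite("pics/r1.png",show(im,m,p)[:,:,::-1])
E
```

```text
t 5.08 p [ 505.7 -258.5  220.8] o [-3.1414e+00  2.0000e-04  2.6436e+00] F [ 0.1  0.  -0.1] gap 85.1 0.0
[ 0.77  0.43 -0.5   1.95  0.28  0.82  1.19]
t 5.08 p [ 505.7 -258.5  220.8] o [-3.1414e+00  2.0000e-04  2.6436e+00] F [ 0.1  0.  -0.1] gap 85.1 0.0
r1 [ 5.048081e+02 -2.591138e+02 -4.990000e-01] -0.0917
t 5.12 p [ 505.7 -258.5  220.7] o [-3.1414e+00  1.0000e-04  2.6438e+00] F [-0.5  0.1 -0.3] gap 85.2 0.0
r2 [ 5.048049e+02 -2.591134e+02 -4.988000e-01] -0.0917
tool shift [ 0.5 -1. ] yaw diff deg -0.046831348826912894
```

>>> carry_out([
  [[0.5,-1,40,0,100],[0.5,-1,80,0,100],[0.5,-1,120,0,100],[0.5,-1,145,0,100],[0.5,-1,165,0,100],[0.5,-1,174.5,0,100],[0.5,-1,174.5,0,100],[0.5,-1,174.5,0,76],[0.5,-1,174.5,0,40],[0.5,-1,174.5,0,40]],
], squeeze=70)

```text
time: 6.42
position: [505.0, -259.5, 46.8]
orientation: [3.142, 0.001, 2.644]
wrist_force: [0.6, 0.0, -0.2]
finger_gap: 34.3
finger_force: 0.0
```

>>> carry_out([
  [[0,0,0,0,20],[0,0,0,0,20],[0,0,-5,0,20],[0,0,-25,0,20],[0,0,-50,0,20],[0,0,-80,0,20],[0,0,-104,0,20],[0,0,-104,0,20]],
])

```text
time: 7.42
position: [506.1, -259.7, 152.2]
orientation: [3.141, 0.004, 2.644]
wrist_force: [0.2, -0.5, -0.6]
finger_gap: 16.9
finger_force: 0.0
```

Run:
```python
from h import *
s=st()
zr=s["position"][2]-46+52
for k in range(2): im,m,p=look("g%d"%k,[*s["position"][:2],s["orientation"][2]-np.pi],zr)
print("held offset tool",totool(s,p[:2]-s["position"][:2]),"yaw",np.degrees(p[2]+np.pi-s["orientation"][2]))
cv2.imwrite("pics/g0.png",cv2.resize(im,(640,480))[:,:,::-1])
```

```text
t 7.42 p [ 506.1 -259.7  152.2] o [3.1413 0.0044 2.644 ] F [ 0.2 -0.5 -0.6] gap 16.9 0.0
t 7.42 p [ 506.1 -259.7  152.2] o [3.1413 0.0044 2.644 ] F [ 0.2 -0.5 -0.6] gap 16.9 0.0
g0 [ 5.099492e+02 -2.472257e+02 -4.932000e-01] -0.0311
t 7.47 p [ 505.1 -259.5  150.9] o [-3.1415e+00  1.8000e-03  2.6440e+00] F [-0.4 -0.3 -0.3] gap 17.2 0.0
g1 [ 5.098842e+02 -2.472497e+02 -4.919000e-01] -0.0342
held offset tool [ 2.7 12.7] yaw 0.32879226704065534
```

View pics/g0.png

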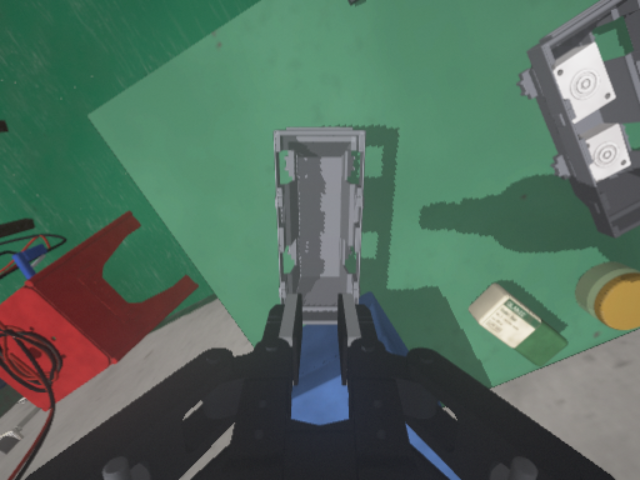

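Run:
```python
from h import *
print(tip_reach() if callable(tip_reach) else tip_reach)
s=st();camera("wrist")
im,m,p=look("g2",[504.8,-259.1,-.499],52)
print(proj(m,[[*s["position"][:2],s["position"][2]-22],[504.8,-259.1,52]])*1.25)
R=np.array(m["R"]);C=-R.T@m["t"];print(C, R[2])
print("off tool",totool(s,p[:2]-s["position"][:2]))
```

```text
22.0
t 7.53 p [ 504.3 -259.3  150. ] o [-3.1413e+00 -2.0000e-04  2.6440e+00] F [-0.8 -0.9 -0.7] gap 17.5 0.0
t 7.58 p [ 504.  -259.1  149.5] o [-3.1413e+00 -1.4000e-03  2.6441e+00] F [ 0.5  0.1 -0.7] gap 17.0 0.0
g2 [ 5.043710e+02 -2.589159e+02 -4.986000e-01] -0.0829
[[318.79619362 279.73976901]
 [319.43901677 238.07500689]]
[ 431.03770519 -219.02416185  303.24528361] [ 0.28579228 -0.15536618 -0.94561309]
off tool [0.1 0.3]
```

The fingers closed above the rim, so the tips sit higher than I assumed. The tote hasn't moved. I'll mark points along the tool axis in the scene, side and wrist images to find the real tip depth.

Run:
```python
from h import *
import pickle
s=get_state();P=s["position"];a=s["orientation"][2]
ex=np.array([np.cos(a),np.sin(a),0]);ey=np.array([np.sin(a),-np.cos(a),0]);ez=np.array([0,0,-1])
T=[]
for n in("scene","side","wrist"):
  m=camera_model(n);im=camera(n);c=proj(m,[P])[0];H=60 if n=="wrist" else 40
  if n=="wrist":c=c-[0,20]
  x0,y0=np.clip((c-H).astype(int),0,[511-2*H,383-2*H]);S=400/(2*H)
  t=cv2.resize(im[y0:y0+2*H,x0:x0+2*H],(400,400),interpolation=cv2.INTER_CUBIC).copy()
  g=s["finger_gap"]/2
  for d,col in((22,(255,0,0)),(3,(255,255,0)),(-10,(0,255,255)),(-30,(255,0,255))):
    q=np.int32((proj(m,np.array([P+ex*11+ey*k*g+ez*d for k in(-1,1)]))-[x0,y0]+.5)*S);cv2.line(t,tuple(map(int,q[0])),tuple(map(int,q[1])),col,1)
  T.append(t)
cv2.imwrite("pics/tip.png",cv2.resize(np.hstack(T),(800,267),interpolation=cv2.INTER_AREA)[:,:,::-1])
```

```text
(no output)
```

View pics/tip.png

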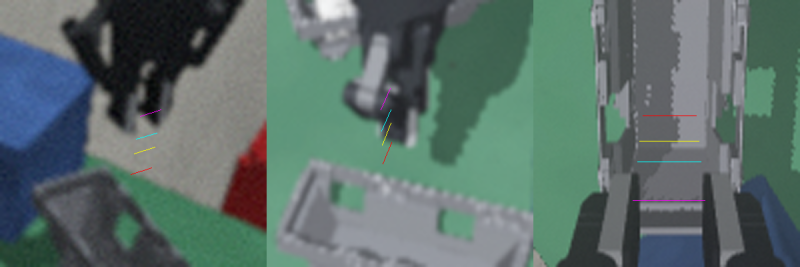

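The three views agree: the tips sit about 12 mm behind the reported TCP, not 22 mm ahead of it. I'll open and descend to TCP z of about 18 mm, which is safe under either reading, watching the force.

>>> carry_out([
  [[0,0,0,0,100],[0,0,0,0,100],[0,0,0,0,100],[0,0,0,0,100],[0,0,40,0,100],[0,0,80,0,100],[0,0,105,0,100],[0,0,120,0,100],[0,0,126,0,100],[0,0,131.5,0,100]],
])

```text
time: 9.02
position: [505.5, -259.4, 19.1]
orientation: [3.141, 0.002, 2.644]
wrist_force: [0.7, 0.2, 0.0]
finger_gap: 85.5
finger_force: 0.0
```

>>> carry_out([
  [[0,0,0,0,100],[0,0,0,0,85],[0,0,0,0,75],[0,0,0,0,60],[0,0,0,0,60],[0,0,0,0,60],[0,0,0,0,60]],
])

```text
time: 9.9
position: [505.0, -259.5, 19.8]
orientation: [-3.141, 0.001, 2.644]
wrist_force: [-0.7, -0.5, 5.5]
finger_gap: 64.3
finger_force: 75.6
```

Gripped with a 64 mm gap. Lift it well over the blue box, then carry it over the loaded tote while turning.

>>> carry_out([
  [[0,0,-5,0,60],[0,0,-25,0,60],[0,0,-60,0,60],[0,0,-100,0,60],[6,18,-130,6,60],[18,52,-140,16,60],[30,88,-140,26,60],[42,124,-140,36,60],[56,160,-140,46,60],[75,222,-140,56,60]],
])

```text
time: 11.15
position: [543.3, -31.8, 158.4]
orientation: [-3.14, 0.001, 1.657]
wrist_force: [1.2, -0.2, -2.4]
finger_gap: 64.1
finger_force: 77.9
```

>>> carry_out([
  [[0,0,0,10,60],[0,0,0,20,60],[0,0,0,30,60],[0,0,0,40,60],[0,0,0,50,60],[0,0,0,60,60],[0,0,0,70,60],[0,0,0,80,60],[0,0,0,91,60],[0,0,0,91,60]],
])

```text
time: 12.4
position: [543.6, -30.2, 158.4]
orientation: [-3.142, 0.001, 0.081]
wrist_force: [-0.8, -0.2, -2.6]
finger_gap: 64.3
finger_force: 77.9
```

>>> carry_out([
  [[0,0,0,0,60],[0,0,0,0,60],[0,0,0,0,60],[0,0,0,0,60]],
])

```text
time: 12.9
position: [544.3, -30.7, 158.7]
orientation: [-3.142, -0.0, 0.079]
wrist_force: [0.7, 0.0, -2.8]
finger_gap: 64.6
finger_force: 77.9
```

Run:
```python
from h import *
s=st();print(s["joint_pos"].round(2))
zr=s["position"][2]-19.5+52
for k in range(2): im,m,p=look("h%d"%k,[*s["position"][:2],s["orientation"][2]],zr)
for z in(zr-6,zr-3,zr+3): print(z-zr,maskfit([(im,m)],p,z))
s=st();print("held offset tool",totool(s,p[:2]-s["position"][:2]),"yaw",np.degrees(p[2]-s["orientation"][2]))
```

```text
t 12.9 p [544.3 -30.7 158.7] o [-3.1415 -0.      0.0787] F [ 0.7  0.  -2.8] gap 64.6 77.9
[-0.2   0.46  0.24  2.07 -0.18  0.62 -1.33]
t 12.9 p [544.3 -30.7 158.7] o [-3.1415 -0.      0.0787] F [ 0.7  0.  -2.8] gap 64.6 77.9
h0 [ 5.465556e+02 -3.021370e+01  5.790000e-02] -0.0662
t 12.95 p [544.3 -30.7 158.7] o [-3.1415e+00 -1.0000e-04  7.8600e-02] F [ 0.3 -0.2 -3. ] gap 64.6 77.9
h1 [ 5.465734e+02 -3.015880e+01  5.750000e-02] -0.0663
-6.0 (array([ 5.46445054e+02, -3.06325257e+01,  7.75838768e-02]), np.float64(-0.06626160442829132))
-3.0 (array([ 5.46673716e+02, -3.03532913e+01,  7.21765363e-02]), np.float64(-0.06783385574817657))
3.0 (array([ 5.46875183e+02, -2.98470091e+01,  5.84631220e-02]), np.float64(-0.06164468824863434))
t 13.0 p [544.3 -30.7 158.7] o [-3.1416  0.      0.0787] F [ 0.2  0.4 -2.2] gap 64.5 77.9
held offset tool [ 2.3 -0.4] yaw -1.213157961298415
```

>>> carry_out([
  [[0,-40,0,0,60],[0,-80,0,0,60],[0,-120,0,0,60],[0,-120,0,0,60],[0,-120,0,0,60],[0,-120,0,0,60],[0,-120,0,0,60],[0,-120,0,0,60]],
])

```text
time: 14.0
position: [534.9, 88.2, 158.7]
orientation: [3.141, 0.0, 0.077]
wrist_force: [0.4, 0.0, -3.2]
finger_gap: 64.3
finger_force: 78.1
```

Run:
```python
from h import *
s=st()
zr=s["position"][2]-19.5+52
im,m,p=look("h2",[*s["position"][:2],s["orientation"][2]],zr)
for z in(zr-6,zr-3,zr,zr+3,zr+6):
  q,f=maskfit([(im,m)],p,z); print(z-zr,q.round(3),round(f,4),"tool off",totool(s,q[:2]-s["position"][:2]))
o=show(im,m,p,zr,110,2.4);cv2.imwrite("pics/h2.png",o[:,:,::-1])
```

```text
t 14.0 p [534.9  88.2 158.7] o [3.1414 0.     0.0772] F [ 0.4  0.  -3.2] gap 64.3 78.1
t 14.0 p [534.9  88.2 158.7] o [3.1414 0.     0.0772] F [ 0.4  0.  -3.2] gap 64.3 78.1
h2 [5.371811e+02 8.824600e+01 9.780000e-02] -0.062
-6.0 [5.37082e+02 8.84520e+01 7.60000e-02] -0.0637 tool off [ 2.2 -0.1]
-3.0 [5.37263e+02 8.84000e+01 8.50000e-02] -0.064 tool off [ 2.4 -0. ]
0.0 [5.37209e+02 8.82340e+01 9.80000e-02] -0.062 tool off [2.3 0.2]
3.0 [5.37389e+02 8.82630e+01 9.10000e-02] -0.056 tool off [2.5 0.1]
6.0 [5.3718e+02 8.8139e+01 8.1000e-02] -0.0483 tool off [2.3 0.2]
```

Run:
```python
from h import *
import pickle
im=cv2.imread("h2.png")[:,:,::-1];m=pickle.load(open("h2.pkl","rb"))
P=np.array([534.9,88.2]);a=.0775;zr=158.7-19.5+52
f=cv2.GaussianBlur(im.astype(np.float32),(0,0),.6);g=(f[...,1]-f[...,0])/(f.sum(-1)+20)
xs=np.arange(70,92,.25)
def prof(pts): 
    uv=proj(m,pts).astype(np.float32);return cv2.remap(g,uv[:,0],uv[:,1],cv2.INTER_LINEAR),uv
for y in(-24,-12,0,12,24):
  v,uv=prof(tp([*P,a],np.c_[xs,0*xs+y],zr)); i=np.argmax(np.gradient(v)); print("y",y,"edge x",xs[i],"uv",uv[i].round(0),v[::10].round(2))
ys=np.arange(24,45,.25)
for x in(10,20,35,45,60,70):
  r=[]
  for sg in(1,-1):
    v,uv=prof(tp([*P,a],np.c_[0*ys+x,sg*ys],zr));i=np.argmax(np.gradient(v));r.append(sg*ys[i])
  print("x",x,"edges",r,"mid",sum(r)/2,"w",r[0]-r[1])
```

```text
Traceback (most recent call last):
ValueError: Shape of array too small to calculate a numerical gradient, at least (edge_order + 1) elements are required.
```

```bash
cat >> h.py <<'E'
def held(tag,P,a,zr):
    import pickle
    im=cv2.imread(tag+".png")[:,:,::-1];m=pickle.load(open(tag+".pkl","rb"))
    f=cv2.GaussianBlur(im.astype(np.float32),(0,0),.6);g=(f[...,1]-f[...,0])/(f.sum(-1)+20)
    def prof(pts):
        uv=proj(m,pts).astype(np.float32);return cv2.remap(g,uv[:,0],uv[:,1],cv2.INTER_LINEAR).ravel(),uv
    xs=np.arange(68,95,.25)
    for y in(-24,-12,0,12,24):
        v,uv=prof(tp([*P,a],np.c_[xs,0*xs+y],zr)); i=np.argmax(np.gradient(v)); print("y",y,"edge x",xs[i],"uv",uv[i].round(0),v[::12].round(2))
    ys=np.arange(24,45,.25)
    for x in(10,20,35,45,60,70):
        r=[]
        for sg in(1,-1):
            v,uv=prof(tp([*P,a],np.c_[0*ys+x,sg*ys],zr));i=np.argmax(np.gradient(v));r.append(sg*ys[i])
        print("x",x,"edges",r,"mid",sum(r)/2,"w",r[0]-r[1])
E
python3 -c "
from h import *
held('h2',np.array([534.9,88.2]),.0775,158.7-19.5+52)"
```

```text
y -24 edge x 81.75 uv [311. 108.] [ 0.07  0.01  0.01  0.    0.    0.1   0.11  0.14 -0.09]
y -12 edge x 83.25 uv [283. 105.] [ 0.01  0.01  0.    0.    0.    0.04  0.14  0.13 -0.08]
y 0 edge x 83.25 uv [255. 105.] [0.   0.01 0.01 0.   0.   0.04 0.14 0.14 0.14]
y 12 edge x 83.25 uv [227. 105.] [0.01 0.01 0.   0.01 0.01 0.03 0.15 0.15 0.14]
y 24 edge x 81.75 uv [199. 108.] [0.08 0.01 0.   0.   0.01 0.12 0.13 0.13 0.13]
x 10 edges [np.float64(32.5), np.float64(-26.25)] mid 3.125 w 58.75
x 20 edges [np.float64(32.75), np.float64(-32.75)] mid 0.0 w 65.5
x 35 edges [np.float64(32.75), np.float64(-33.0)] mid -0.125 w 65.75
x 45 edges [np.float64(32.75), np.float64(-33.0)] mid -0.125 w 65.75
x 60 edges [np.float64(32.75), np.float64(-33.0)] mid -0.125 w 65.75
x 70 edges [np.float64(32.75), np.float64(-33.25)] mid -0.25 w 66.0
```

The held tote's sides sit at ±33 mm with no yaw error. Its end edge bulges 1.5 mm at the card holder, which confirms the direction. Now to the entry point, 10 mm short of home, hovering just over the rim.

>>> carry_out([
  [[0.5,30,0,0,60],[0.5,60,0,0,60],[0.9,90,0,0,60],[0.9,116.5,0,0,60],[0.9,116.5,30,0,60],[0.9,116.5,60,0,60],[0.9,116.5,75,0,60],[0.9,116.5,80,0,60],[0.9,116.5,80,0,60],[0.9,116.5,80,0,60]],
])

```text
time: 15.3
position: [545.7, -27.1, 79.6]
orientation: [3.141, -0.002, 0.079]
wrist_force: [0.9, 0.1, -2.9]
finger_gap: 64.9
finger_force: 78.1
```

>>> carry_out([
  [[0,0,0,0,60],[0,0,0,0,60],[0,0,0,0,60]],
])

```text
time: 15.68
position: [545.0, -27.1, 78.9]
orientation: [3.142, -0.0, 0.079]
wrist_force: [0.3, 0.2, -2.0]
finger_gap: 64.0
finger_force: 78.1
```

>>> carry_out([
  [[-0.2,0.7,0,0,60],[-0.2,0.7,3,0,60],[-0.2,0.7,6,0,60],[-0.2,0.7,9,0,60],[-0.2,0.7,11,0,60],[-0.2,0.7,12,0,60],[-0.2,0.7,12,0,60]],
])

```text
time: 16.55
position: [544.7, -27.8, 66.6]
orientation: [-3.142, 0.0, 0.079]
wrist_force: [-0.5, -0.7, -2.9]
finger_gap: 64.6
finger_force: 78.1
```

The feet are 4 mm into the slots with no contact. Continue down.

>>> carry_out([
  [[0,0,2,0,60],[0,0,4,0,60],[0,0,6,0,60],[0,0,7.5,0,60],[0,0,8.5,0,60],[0,0,9.5,0,60],[0,0,9.5,0,60]],
])

```text
time: 17.42
position: [544.7, -27.8, 57.1]
orientation: [-3.142, 0.0, 0.079]
wrist_force: [1.0, -0.0, -2.6]
finger_gap: 64.3
finger_force: 78.1
```

>>> carry_out([
  [[0,0,0.5,0,60],[0,0,1,0,60],[0,0,1.2,0,60],[0,0,1.2,0,60]],
])

```text
time: 17.92
position: [544.9, -27.9, 56.7]
orientation: [-3.141, -0.0, 0.078]
wrist_force: [-1.2, 0.7, 4.8]
finger_gap: 64.5
finger_force: 79.1
```

>>> carry_out([
  [[0,0,0.5,0,60],[0,0,1,0,60],[0,0,1.5,0,60],[0,0,1.5,0,60]],
])

```text
time: 18.42
position: [544.9, -27.9, 56.5]
orientation: [-3.141, -0.001, 0.078]
wrist_force: [-3.6, 1.1, 17.0]
finger_gap: 64.0
finger_force: 80.7
```

On the sill, bearing down about 20 N. Slide toward the robot.

>>> carry_out([
  [[-0.5,0,0.3,0,60],[-1.5,0,0.4,0,60],[-2.5,0,0.4,0,60],[-3.5,0,0.4,0,60],[-4,0,0.4,0,60],[-4,0,0.4,0,60]],
])

```text
time: 19.18
position: [544.8, -27.9, 56.5]
orientation: [3.141, -0.008, 0.079]
wrist_force: [0.9, 0.3, 13.3]
finger_gap: 64.3
finger_force: 80.1
```

>>> carry_out([
  [[-1,0,0.2,0,60],[-2,0,0.4,0,60],[-3,0,0.5,0,60],[-4,0,0.5,0,60],[-4,0,0.5,0,60]],
])

```text
time: 19.8
position: [543.2, -28.4, 56.6]
orientation: [3.141, -0.012, 0.079]
wrist_force: [3.1, 0.8, 13.0]
finger_gap: 64.1
finger_force: 80.0
```

>>> carry_out([
  [[-1,0,0.4,0,60],[-2,0,0.8,0,60],[-3,0,0.8,0,60],[-4,0,0.8,0,60],[-4,0,0.8,0,60]],
])

```text
time: 20.42
position: [542.2, -28.4, 56.6]
orientation: [3.14, -0.018, 0.079]
wrist_force: [4.9, 1.6, 16.4]
finger_gap: 64.5
finger_force: 80.5
```

Run:
```python
from h import *
s=st();print(s["wrist_torque"].round(3),s["tau"].round(2),s["joint_pos"].round(4))
```

```text
t 20.43 p [542.2 -28.4  56.6] o [ 3.1401 -0.0181  0.0794] F [ 4.9  1.6 16.4] gap 64.5 80.5
[ 0.244 -0.936  0.072] [  0.99 -35.6    2.74  -2.55   0.16   1.27  -0.08] [-0.1454  0.6189  0.1567  2.1437 -0.2473  0.3771 -1.28  ]
```

>>> carry_out([
  [[-1,0,0.2,0,60],[-2,0,0.3,0,60],[-3,0,0.3,0,60],[-4,0,0.3,0,60],[-4,0,0.3,0,60],[-4,0,0.3,0,60]],
])

```text
time: 21.18
position: [541.6, -28.4, 56.9]
orientation: [3.139, -0.024, 0.08]
wrist_force: [8.1, 2.0, 16.2]
finger_gap: 64.4
finger_force: 80.3
```

Run:
```python
from h import *
s=st();print(s["wrist_torque"].round(3),s["tau"].round(2),s["joint_pos"].round(4))
```

```text
t 21.18 p [541.6 -28.4  56.9] o [ 3.1394 -0.0245  0.0797] F [ 8.1  2.  16.2] gap 64.4 80.3
[ 0.432 -1.746  0.098] [  1.39 -35.     3.06  -0.2    0.32   2.26  -0.07] [-0.1442  0.6164  0.1545  2.1494 -0.2485  0.3672 -1.2786]
```

The push is meeting the catch, as expected. I'll bear down a bit more and keep pushing.

>>> carry_out([
  [[-1,0,0.4,0,60],[-2,0,0.8,0,60],[-3,0,1.0,0,60],[-4,0,1.0,0,60],[-4,0,1.0,0,60]],
])

```text
time: 21.8
position: [536.4, -29.1, 56.4]
orientation: [3.14, -0.022, 0.079]
wrist_force: [5.1, 2.7, 23.8]
finger_gap: 64.1
finger_force: 81.3
```

Run:
```python
from h import *
im=camera("side");m=camera_model("side");V=(im,m);st()
for n in("scene",):
  pass
```

```text
t 21.85 p [536.  -29.1  56.3] o [ 3.1399 -0.0211  0.0789] F [ 4.8  1.9 24.7] gap 64.5 81.4
```

It broke loose and is advancing (536.0). Hold, then push a bit more.

>>> carry_out([
  [[0,0,0,0,60],[0,0,0,0,60],[-1,0,0,0,60],[-2,0,0,0,60],[-2,0,0,0,60]],
])

```text
time: 22.48
position: [534.8, -29.3, 56.4]
orientation: [3.14, -0.023, 0.079]
wrist_force: [6.8, 1.2, 22.9]
finger_gap: 64.4
finger_force: 81.2
```

>>> carry_out([
  [[-1,0,0,0,60],[-2,0,0,0,60],[-3,0,0,0,60],[-3,0,0,0,60]],
])

```text
time: 22.98
position: [534.5, -29.4, 56.7]
orientation: [3.139, -0.028, 0.08]
wrist_force: [9.0, 1.1, 20.6]
finger_gap: 64.5
finger_force: 81.0
```

>>> carry_out([
  [[-1,0,0.2,0,60],[-2,0,0.3,0,60],[-3,0,0.4,0,60],[-4,0,0.4,0,60],[-4,0,0.4,0,60]],
])

```text
time: 23.6
position: [534.0, -29.6, 57.0]
orientation: [3.138, -0.035, 0.08]
wrist_force: [13.0, 2.8, 20.5]
finger_gap: 64.4
finger_force: 80.9
```

>>> carry_out([
  [[-1,0,0.3,0,60],[-2,0,0.6,0,60],[-3,0,0.8,0,60],[-4,0,0.8,0,60],[-4,0,0.8,0,60]],
])

```text
time: 24.22
position: [533.5, -29.7, 57.2]
orientation: [3.137, -0.041, 0.08]
wrist_force: [14.5, 3.6, 23.6]
finger_gap: 64.5
finger_force: 81.3
```

>>> carry_out([
  [[4,0,-0.5,0,60],[8,0,-1,0,60],[12,0,-1.5,0,60],[16,0,-2,0,60],[20,0,-2.5,0,60],[20,0,-2.5,0,60]],
])

```text
time: 24.98
position: [535.0, -29.4, 56.4]
orientation: [3.141, -0.006, 0.079]
wrist_force: [-3.4, -0.2, 26.2]
finger_gap: 64.6
finger_force: 81.7
```

Run:
```python
from h import *
s=st();print(s["wrist_torque"].round(3))
```

```text
t 24.98 p [535.  -29.4  56.4] o [ 3.1412 -0.0063  0.0785] F [-3.4 -0.2 26.2] gap 64.6 81.7
[-0.149  0.709  0.092]
```

The net slide is 10.0 mm and the push reached 14.5 N against a stop. Ease off, let go, and measure from above.

>>> carry_out([
  [[-2,0,-1,0,60],[-2,0,-2,0,60],[-2,0,-2.2,0,60],[-2,0,-2.2,0,70],[-2,0,-2.2,0,80],[-2,0,-2.2,0,100],[-2,0,-2.2,0,100],[-2,0,-2.2,0,100],[-2,0,-2.2,0,100]],
])

```text
time: 26.1
position: [529.5, -29.0, 54.8]
orientation: [-3.142, 0.001, 0.078]
wrist_force: [-0.5, -0.2, -1.2]
finger_gap: 85.5
finger_force: 0.0
```

>>> carry_out([
  [[0,0,-10,0,100],[-10,0,-60,0,100],[-40,0,-110,0,100],[-78,0,-163,0,100],[-78,0,-163,0,100],[-78,0,-163,0,100],[-78,0,-163,0,100],[-78,0,-163,0,100]],
])

```text
time: 27.1
position: [452.1, -35.0, 216.8]
orientation: [3.141, 0.002, 0.079]
wrist_force: [-0.0, -0.2, -0.5]
finger_gap: 85.6
finger_force: 0.0
```

Run:
```python
from h import *
import pickle
s=st()
im,m,p=look("s1",[535.2,-28.8,.078],89)
im,m,p=look("s2",p,89)
for z in(83,86,92): print(z,[np.round(x,4) for x in maskfit([(im,m)],p,z)])
o=ortho(im,m,535.2,-28.8,89,100,3)
cv2.imwrite("pics/s2.png",o[:,:,::-1])
```

```text
t 27.1 p [452.1 -35.  216.8] o [3.1412e+00 2.3000e-03 7.8900e-02] F [-0.  -0.2 -0.5] gap 85.6 0.0
t 27.1 p [452.1 -35.  216.8] o [3.1412e+00 2.3000e-03 7.8900e-02] F [-0.  -0.2 -0.5] gap 85.6 0.0
s1 [ 5.366412e+02 -2.896400e+01  7.780000e-02] -0.1185
t 27.15 p [452.1 -35.1 216.9] o [3.1412e+00 2.2000e-03 7.8700e-02] F [-1.1 -0.8  0.2] gap 85.5 0.0
s2 [ 5.366579e+02 -2.892460e+01  7.780000e-02] -0.1184
83 [array([ 5.37612e+02, -2.89221e+01,  7.79000e-02]), np.float64(-0.0909)]
86 [array([ 5.367729e+02, -2.900220e+01,  7.780000e-02]), np.float64(-0.1078)]
92 [array([ 5.365233e+02, -2.896170e+01,  7.790000e-02]), np.float64(-0.1191)]
```

View pics/s2.png

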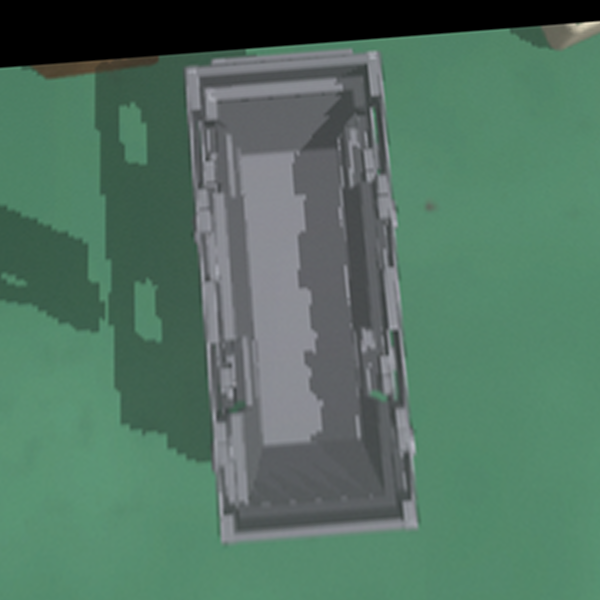

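This shows the stacked tote's card holder at the far end (285,55), sitting squarely. Now I'll compare end edges with the loaded tote's, and check whether the loaded one shifted.

```bash
cat >> h.py <<'E'
def ends(tag,p,z):
    import pickle
    im=cv2.imread(tag+".png")[:,:,::-1];m=pickle.load(open(tag+".pkl","rb"))
    f=cv2.GaussianBlur(im.astype(np.float32),(0,0),.6);g=(f[...,1]-f[...,0])/(f.sum(-1)+20)
    xs=np.arange(70,92,.2)
    for sg in(1,-1):
        r=[]
        for y in(-29,-27,-25,25,27,29,-8,0,8):
            uv=proj(m,tp(p,np.c_[sg*xs,0*xs+y],z)).astype(np.float32);v=cv2.remap(g,uv[:,0],uv[:,1],cv2.INTER_LINEAR).ravel()
            d=np.gradient(cv2.GaussianBlur(v.reshape(-1,1),(0,0),2).ravel());i=np.argmax(d);r.append(round(sg*xs[i],1))
        print(tag,sg,r)
E
python3 - <<'E'
from h import *
q=[535.2,-28.85,.078]
ends("c2",q,52);ends("s2",q,89)
for n in("scene","side"):
  a=np.load(n+".npy");b=camera(n);m=camera_model(n);st() if n=="side" else 0
  sy=-1 if n=="side" else 1
  for nm,X0 in(("farhalf",40),("mid",0),("nearhalf",-40)):
    c=proj(m,tp(q,[(X0,sy*30)],14))[0].astype(int);w=(20,9)
    s=[k[c[1]-9:c[1]+10,c[0]-20:c[0]+21].astype(np.float32) for k in(a,b)]
    A=[cv2.cvtColor(k,cv2.COLOR_RGB2GRAY) for k in s]
    print(n,nm,cv2.phaseCorrelate(A[0],A[1],cv2.createHanningWindow(A[0].shape[::-1],cv2.CV_32F)),"px for 1mm x:",(proj(m,tp(q,[(X0+1,sy*30)],14))-proj(m,tp(q,[(X0,sy*30)],14))).round(2), "absdiff",np.abs(A[0]-A[1]).mean())
E
```

```text
c2 1 [np.float64(80.6), np.float64(80.4), np.float64(80.4), np.float64(80.6), np.float64(80.6), np.float64(80.6), np.float64(80.6), np.float64(80.6), np.float64(80.6)]
c2 -1 [np.float64(-79.4), np.float64(-79.2), np.float64(-79.4), np.float64(-79.4), np.float64(-79.4), np.float64(-79.4), np.float64(-80.8), np.float64(-80.8), np.float64(-80.8)]
s2 1 [np.float64(81.0), np.float64(80.6), np.float64(80.6), np.float64(80.6), np.float64(80.6), np.float64(81.0), np.float64(82.6), np.float64(82.6), np.float64(82.6)]
s2 -1 [np.float64(-79.2), np.float64(-79.0), np.float64(-79.0), np.float64(-79.0), np.float64(-79.2), np.float64(-79.2), np.float64(-79.0), np.float64(-79.0), np.float64(-79.0)]
scene farhalf ((0.37680200070942504, -0.07444301271073428), 0.6639948198530409) px for 1mm x: [[-0.35 -0.17]] absdiff 20.105555
scene mid ((-0.3283040743766499, 1.1281794875327034), 0.681052052974701) px for 1mm x: [[-0.36 -0.18]] absdiff 20.829767
scene nearhalf ((0.9123154311618187, 0.14276711189053337), 0.7744929816987779) px for 1mm x: [[-0.37 -0.18]] absdiff 13.367459
t 27.3 p [452.  -35.1 217.4] o [3.1414e+00 1.3000e-03 7.8500e-02] F [0.1 0.5 0.3] gap 85.1 0.0
side farhalf ((0.5427585071048391, 0.09302058456077056), 0.9840343459447225) px for 1mm x: [[ 0.36 -0.08]] absdiff 4.2529316
side mid ((0.5623110116190695, 0.06982700010163612), 0.9110069145096673) px for 1mm x: [[ 0.36 -0.08]] absdiff 5.937
side nearhalf ((0.5099211235875671, -0.05822189027806601), 1.012284976111518) px for 1mm x: [[ 0.37 -0.08]] absdiff 2.6354363
```

The OpenCV shift of 0.5 px is the padding artefact of an odd window, so the loaded tote hasn't moved (about 0.1 mm). The end edges agree within 0.25 mm, so the stacked tote is home. Now the left tote.

>>> carry_out([
  [[11,-43,0,-3,100],[23,-87,0,-6,100],[34,-130,0,-9,100],[46,-174,0,-12,100],[57,-217,0,-15,100],[69,-260,0,-17.7,100],[69,-260,0,-17.7,100],[69,-260,0,-17.7,100],[69,-260,0,-17.7,100],[69,-260,0,-17.7,100]],
])

```text
time: 28.55
position: [500.4, 228.1, 218.0]
orientation: [3.141, 0.0, 0.385]
wrist_force: [0.1, 0.4, -0.4]
finger_gap: 85.2
finger_force: 0.0
```

Run:
```python
from h import *
s=st();print(s["joint_pos"].round(2))
im,m,p=look("l1",[499.9,230.2,.387]);im,m,p=look("l2",p);ends("l2",p,52)
print("tool shift",totool(s,p[:2]-s["position"][:2]),"yaw diff deg",np.degrees(p[2]-s["orientation"][2]))
```

```text
t 28.55 p [500.4 228.1 218. ] o [3.1412e+00 4.0000e-04 3.8530e-01] F [ 0.1  0.4 -0.4] gap 85.2 0.0
[-0.62  0.38  0.15  2.01 -0.08  0.76 -1.61]
t 28.55 p [500.4 228.1 218. ] o [3.1412e+00 4.0000e-04 3.8530e-01] F [ 0.1  0.4 -0.4] gap 85.2 0.0
l1 [5.003832e+02 2.309473e+02 3.752000e-01] -0.0997
t 28.6 p [500.4 228.4 218.1] o [3.1414e+00 2.0000e-04 3.8570e-01] F [-0.2 -0.4  0.1] gap 84.9 0.0
l2 [5.004431e+02 2.309194e+02 3.757000e-01] -0.0999
l2 1 [np.float64(79.2), np.float64(79.2), np.float64(79.2), np.float64(79.6), np.float64(79.6), np.float64(79.6), np.float64(81.2), np.float64(81.2), np.float64(81.6)]
l2 -1 [np.float64(-81.2), np.float64(-81.0), np.float64(-81.0), np.float64(-80.4), np.float64(-80.4), np.float64(-81.4), np.float64(-80.6), np.float64(-80.6), np.float64(-80.8)]
tool shift [ 1.1 -2.6] yaw diff deg -0.5519213204448611
```

The card holder at +X is confirmed again (81.4 mm at the middle against 79.4 at the corners). Descend and grip slightly higher this time.

>>> carry_out([
  [[0.4,-2.5,40,0.5,100],[0.4,-2.5,90,0.5,100],[0.4,-2.5,130,0.5,100],[0.4,-2.5,165,0.5,100],[0.4,-2.5,185,0.5,100],[0.4,-2.5,195,0.5,100],[0.4,-2.5,195,0.5,100],[0.4,-2.5,195,0.5,100]],
])

```text
time: 29.65
position: [500.6, 232.2, 23.9]
orientation: [-3.141, -0.002, 0.379]
wrist_force: [-0.9, -0.3, 0.5]
finger_gap: 85.4
finger_force: 0.0
```

>>> carry_out([
  [[0,0,0,0,85],[0,0,0,0,75],[0,0,0,0,60],[0,0,0,0,60],[0,0,0,0,60],[0,0,0,0,60]],
], squeeze=60)

```text
time: 30.4
position: [500.5, 232.1, 24.3]
orientation: [-3.141, -0.002, 0.379]
wrist_force: [-0.5, -0.3, 6.5]
finger_gap: 64.5
finger_force: 64.3
```

Gripped. Lift, turn to match, and look over bare green for the in-hand offset.

>>> carry_out([
  [[0,0,-5,0,60],[0,0,-25,0,60],[0,0,-65,0,60],[0,0,-105,0,60],[-4,34,-142,4.3,60],[-8,68,-142,8.6,60],[-13,102,-142,13,60],[-17,135,-142,17.3,60],[-17,135,-142,17.3,60],[-17,135,-142,17.3,60]],
])

```text
time: 31.65
position: [533.3, 100.8, 164.8]
orientation: [-3.141, 0.001, 0.077]
wrist_force: [-0.1, 0.1, -1.8]
finger_gap: 64.3
finger_force: 67.2
```

>>> carry_out([
  [[0,0,0,0,60],[0,0,0,0,60],[0,0,0,0,60],[0,0,0,0,60]],
])

```text
time: 32.15
position: [533.9, 100.5, 165.0]
orientation: [-3.142, 0.0, 0.077]
wrist_force: [-0.1, -0.1, -2.6]
finger_gap: 64.0
finger_force: 67.2
```

Run:
```python
from h import *
s=st();look("n1",[*s["position"][:2],s["orientation"][2]],s["position"][2]-24.3+52)
held("n1",s["position"][:2],s["orientation"][2],s["position"][2]-24.3+52)
print("to target(no offset)",totool(s,np.array([536.0,-28.95])-s["position"][:2]),"spin",np.degrees(s["orientation"][2]-.0778))
```

```text
t 32.15 p [533.9 100.5 165. ] o [-3.1416e+00  1.0000e-04  7.7200e-02] F [-0.1 -0.1 -2.6] gap 64.0 67.2
t 32.15 p [533.9 100.5 165. ] o [-3.1416e+00  1.0000e-04  7.7200e-02] F [-0.1 -0.1 -2.6] gap 64.0 67.2
n1 [5.345118e+02 9.995220e+01 8.240000e-02] -0.0684
y -24 edge x 79.5 uv [309. 113.] [ 0.01  0.01  0.    0.    0.08  0.14  0.11  0.1  -0.09]
y -12 edge x 81.0 uv [282. 110.] [ 0.01  0.01  0.    0.    0.    0.14  0.14  0.12 -0.09]
y 0 edge x 81.25 uv [255. 109.] [0.01 0.01 0.01 0.   0.01 0.14 0.14 0.15 0.15]
y 12 edge x 81.25 uv [228. 109.] [0.01 0.01 0.   0.01 0.   0.14 0.14 0.15 0.15]
y 24 edge x 79.75 uv [202. 113.] [0.01 0.01 0.01 0.01 0.1  0.12 0.12 0.12 0.13]
x 10 edges [np.float64(39.75), np.float64(-39.75)] mid 0.0 w 79.5
x 20 edges [np.float64(32.75), np.float64(-33.25)] mid -0.25 w 66.0
x 35 edges [np.float64(32.5), np.float64(-33.25)] mid -0.375 w 65.75
x 45 edges [np.float64(32.75), np.float64(-33.25)] mid -0.25 w 66.0
x 60 edges [np.float64(32.75), np.float64(-33.5)] mid -0.375 w 66.25
x 70 edges [np.float64(32.75), np.float64(-33.25)] mid -0.25 w 66.0
to target(no offset) [ -7.9 129.2] spin -0.0362952501227624
```

>>> carry_out([
  [[-2,32,0,0,60],[-3.5,64,0,0,60],[-5,96,0,0,60],[-6.8,129.2,0,0,60],[-6.8,129.2,20,0,60],[-6.8,129.2,38,0,60],[-6.8,129.2,45,0,60],[-6.8,129.2,45,0,60],[-6.8,129.2,45,0,60],[-6.8,129.2,45,0,60]],
])

```text
time: 33.45
position: [537.7, -29.0, 120.6]
orientation: [3.142, -0.001, 0.077]
wrist_force: [0.4, 1.1, -2.3]
finger_gap: 64.5
finger_force: 67.2
```

>>> carry_out([
  [[0,0,0,0,60],[0,0,0,0,60],[0,0,0,0,60]],
])

```text
time: 33.83
position: [537.1, -29.0, 120.1]
orientation: [-3.142, -0.0, 0.077]
wrist_force: [0.5, -0.6, -2.5]
finger_gap: 64.3
finger_force: 67.2
```

>>> carry_out([
  [[0,0,3,0,60],[0,0,6,0,60],[0,0,8,0,60],[0,0,10,0,60],[0,0,11.5,0,60],[0,0,13,0,60],[0,0,13,0,60]],
])

```text
time: 34.7
position: [537.0, -29.0, 106.9]
orientation: [-3.142, 0.0, 0.077]
wrist_force: [-1.3, 1.2, -2.6]
finger_gap: 64.5
finger_force: 67.3
```

The feet are in the channels without contact. Continue.

>>> carry_out([
  [[0,0,3,0,60],[0,0,6,0,60],[0,0,9,0,60],[0,0,11,0,60],[0,0,13,0,60],[0,0,15,0,60],[0,0,15,0,60]],
])

```text
time: 35.58
position: [537.0, -29.1, 91.8]
orientation: [3.142, 0.0, 0.077]
wrist_force: [0.1, 0.3, -2.4]
finger_gap: 63.9
finger_force: 67.3
```

>>> carry_out([
  [[0,0,3,0,60],[0,0,6,0,60],[0,0,8,0,60],[0,0,10,0,60],[0,0,11,0,60],[0,0,11.7,0,60],[0,0,11.7,0,60]],
])

```text
time: 36.45
position: [537.1, -29.0, 80.3]
orientation: [-3.142, 0.0, 0.077]
wrist_force: [0.5, 0.3, -3.3]
finger_gap: 64.1
finger_force: 67.3
```

>>> carry_out([
  [[0,0,0.5,0,60],[0,0,1,0,60],[0,0,1.2,0,60],[0,0,1.2,0,60]],
])

```text
time: 36.95
position: [537.2, -28.9, 79.5]
orientation: [-3.141, -0.0, 0.077]
wrist_force: [-0.4, 1.8, 4.0]
finger_gap: 64.4
finger_force: 67.9
```

It's seated at 79.5, against 79.3 expected. Let go, rise and check.

>>> carry_out([
  [[0,0,0,0,70],[0,0,0,0,85],[0,0,0,0,100],[0,0,0,0,100],[0,0,0,0,100],[0,0,-10,0,100],[0,0,-50,0,100],[-30,0,-100,0,100],[-70,0,-145,0,100],[-80,0,-145,0,100]],
])

```text
time: 38.2
position: [456.8, -35.7, 227.3]
orientation: [-3.141, -0.006, 0.076]
wrist_force: [0.4, 0.4, 0.7]
finger_gap: 85.2
finger_force: 0.0
```

>>> carry_out([
  [[0,0,0,0,100],[0,0,0,0,100],[0,0,0,0,100],[0,0,0,0,100]],
])

```text
time: 38.7
position: [457.6, -35.2, 223.4]
orientation: [3.141, 0.001, 0.077]
wrist_force: [0.1, 0.3, 0.0]
finger_gap: 85.0
finger_force: 0.0
```

Run:
```python
from h import *
import pickle
im,m,p=look("f1",[536,-29,.078],107);ends("f1",[536,-29,.078],107)
for z in(101,104,110,113): print(z,[np.round(x,4) for x in maskfit([(im,m)],p,z)])
a=np.load("side.npy");b=camera("side");ms=camera_model("side");q=[535.2,-28.85,.078]
for X0 in(40,0,-40):
  c=proj(ms,tp(q,[(X0,-30)],14))[0].astype(int)
  A=[cv2.cvtColor(k[c[1]-10:c[1]+10,c[0]-20:c[0]+20],cv2.COLOR_RGB2GRAY).astype(np.float32) for k in(a,b)]
  print(cv2.phaseCorrelate(*A,cv2.createHanningWindow((40,20),cv2.CV_32F)))
```

```text
t 38.7 p [457.6 -35.2 223.4] o [3.1413e+00 1.3000e-03 7.6900e-02] F [0.1 0.3 0. ] gap 85.0 0.0
f1 [ 5.366765e+02 -2.919950e+01  7.590000e-02] -0.12
f1 1 [np.float64(79.8), np.float64(79.6), np.float64(79.8), np.float64(80.0), np.float64(80.0), np.float64(80.2), np.float64(81.4), np.float64(81.6), np.float64(81.6)]
f1 -1 [np.float64(-80.0), np.float64(-79.8), np.float64(-79.8), np.float64(-79.6), np.float64(-79.6), np.float64(-79.8), np.float64(-79.8), np.float64(-79.8), np.float64(-79.8)]
101 [array([ 5.377668e+02, -2.919610e+01,  7.590000e-02]), np.float64(-0.0924)]
104 [array([ 5.368782e+02, -2.918480e+01,  7.600000e-02]), np.float64(-0.1097)]
110 [array([ 5.366539e+02, -2.917870e+01,  7.550000e-02]), np.float64(-0.1206)]
113 [array([ 5.368905e+02, -2.916940e+01,  7.610000e-02]), np.float64(-0.1122)]
((-0.03870929345069385, 0.33687106424964597), 0.8750539773702621)
((0.1434695089297584, 0.04714284247063283), 0.9326140820980072)
((0.06541067599827244, -0.10272199890446387), 0.9691864758729934)
```

```bash
python3 -c "
from bench import *
print(job_done())"
```

```text
the job is handed in; nothing more can be done
None
```

The three totes are in one pile on the loaded one, which didn't move: the first empty tote is turned, slid 10 mm to its stop and measured home within about 0.3 mm (I inferred the catch's click from the push force), the second is nested fully down in it, and the gripper has let go; one earlier grasp closed above the rim, touched nothing, and was redone.

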